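# Find the spindle with bearing play and tag it

## Robot

A 6-joint arm with a two-finger parallel gripper is mounted at the origin on the work surface. World frame = base frame: x ahead of the robot, y to its left, z up, the work surface at z = 0. Lengths are in m, angles in rad, forces in N, time in s.
With the tool pointing down it reaches from about 0.275 to 0.875 m from the base axis. Payload 12.5 kg.
Tool frame: the origin (TCP) lies on the centre line of the jaws, within the pads' length; the fingertips stand r.finger_overhang ahead of it and the grasp point (between the pads) lies 3 mm ahead of it (r.finger_overhang is the distance from the TCP to the fingertips, in m); z points along the fingers, y is the line along which they close (so a half turn about z gives the same grasp; the last joint's range is limited). The gripper opens to 85 mm and grips with 20 to 120 N. Pads are 22 mm wide; open, the fingers measure 114 mm over their backs; the gripper's body (76 mm by 85 mm) begins 54 mm behind the grasp point. The pads swing forward as they close: fully open they stand 13 mm farther back than shut.
Start: joints at [1.213, 0.351, 1.652, -0, 1.139, -0.085], TCP at [0.148, 0.53, 0.253] pointing down, gripper open.
Joint ranges: [-2.75, 2.75], [-0.79, 2.1], [0.01, 2.65], [-1.57, 4.71], [0.07, 3.14], [-2.87, 2.87]. Speed limits (rad/s): [2.22, 2.22, 2.79, 3.14, 3.14, 3.14].

## Interface

Orientations are given as a unit quaternion [x, y, z, w].
In Python, from cell import r, optics gives the robot as it stands. The module is installed in compiled form; this text tells all that it offers. Calls block until the motion is done:
- r.move_to(position, orientation): joint-space move of the TCP to a pose.
- r.move_linear(position, rot=None, vel=0.15): straight line of the TCP; rot=None keeps the orientation; vel is the mean speed in m/s.
- r.set_joints(angles): joint-space move.
- r.set_gripper(opening, squeeze=None): opening from 0.0 (shut) to 1.0 (fully open); squeeze is the grip in N (None keeps the last); returns when the fingers have stopped.
- r.sleep(seconds).
- r.inverse_kinematics(position, orientation): joint angles nearest the present ones, or None.
- optics.get_image(name): name is "scene" or "top" or "wrist"; returns a dict with "pixels" (384x512x3 uint8, red, green, blue), "depth" (384x512 float32, m along the optical axis (not along the pixel's ray), 0 where there is no reading), "fx", "fy", "cx", "cy" (pixels), "camera_from_world" (4x4, takes a point from world to camera coordinates); the wrist camera has in their place "mount" (4x4, takes a point from camera to tool coordinates, whose origin is the TCP and whose axes are the flange's). Camera axes: x right, y down, z forward; pixel columns grow to the right and rows downward; lengths in m; the calibration is good to about 2 mm. A picture is of the moment at which its call begins: read the wrist's pose just before it.
A pose or a line that the arm cannot do raises r.PlanningError and nothing moves.
- r.hand_in(): hands the job in; it is judged then, once.
Readings, each from a call of its own:
- r.current_t(): time.
- r.current_q(): joint angles.
- r.current_qvel(): joint speeds.
- r.current_effort(): joint torques, N m.
- r.current_tool_pos(): TCP position.
- r.current_ee_rot(): TCP orientation.
- r.current_contact_force(): force on the tool from outside, world axes, zero at the start.
- r.current_torque(): the same for the moment, N m.
- r.current_opening(): opening from 0.0 (shut) to 1.0 (fully open).
- r.current_finger_force(): force on a finger pad.
Only numpy, scipy, OpenCV 4.12 (cv2) and the standard library are available. Lean on these libraries where they do the work, as an engineer would, in place of code of your own. Each camera call takes 0.05 s, during which the arm holds its last target. There are 200 camera calls.

## Task

One of the three handwheel spindles has a worn bearing; they look alike, so rock the wheels side to side along their axles by pushing at the top of the rim, gently (clearly less than 25 N, without clamping the rim), and feel which one has play. Put the brass ring down over the pin on that spindle's bearing block so that it lies flat on the block, then, with the ring on, rock that wheel once more through its full play to confirm, first towards its pin and then away from it, staying a moment at each end. Let the wheel spring back upright, leave the ring there and disturb nothing else on the bench.

Things in the scene. Friction and masses are not known exactly. Their poses are not given: they have to be found in the camera images.
- tag: The fault tag: a plain brass ring lying flat on the bench in front of the stands, 40 mm outside and 24 mm inside diameter, 14 mm thick (high), 60 g. Origin: centre of its underside; z is the ring's axis.
- stand_a: Fixed spindle stand, one of three alike. Origin on the bench, z up, y along the axle. Base 120 (x) x 150 (y) x 10 mm. At y -30 mm an upright spoked aluminium handwheel, 160 mm diameter, rim 16 mm wide, axle 95 mm up, rim top 175 mm up. At y +45 mm the grey bearing block, 50 x 50 mm, top 125 mm up, with an upright steel pin, 10 mm diameter, 30 mm tall, on its top.
- rimtop_a (a point): The topmost point of the rim of stand_a's wheel when the wheel stands upright, midway across the rim's 16 mm width (fixed to the stand; it does not follow the wheel).
- pinfoot_a (a point): Foot of the steel pin of stand_a: centre of the bearing block's top face, 125 mm above the bench. The tag's underside lies at this height when it is seated.
- wheel_a (a joint): Lean of stand_a's wheel about its hub, rad: 0 upright, + = rim top towards the pin (stand's +y). A light seal springs it back. If the bearing is worn it leans freely 0.10 rad each way (8 mm at the rim top) against at most 2.5 N, then a firm stop; if sound it gives only 0.01 to 0.03 rad under a 6 N push and is stiff.
- rim_a: The wheel of stand_a itself (160 mm diameter, rim 16 mm wide, about 0.35 kg), free to spin on its axle. Origin: hub centre, y along the axle.
- stand_b: Fixed spindle stand, one of three alike. Origin on the bench, z up, y along the axle. Base 120 (x) x 150 (y) x 10 mm. At y -30 mm an upright spoked aluminium handwheel, 160 mm diameter, rim 16 mm wide, axle 95 mm up, rim top 175 mm up. At y +45 mm the grey bearing block, 50 x 50 mm, top 125 mm up, with an upright steel pin, 10 mm diameter, 30 mm tall, on its top.
- rimtop_b (a point): The topmost point of the rim of stand_b's wheel when the wheel stands upright, midway across the rim's 16 mm width (fixed to the stand; it does not follow the wheel).
- pinfoot_b (a point): Foot of the steel pin of stand_b: centre of the bearing block's top face, 125 mm above the bench. The tag's underside lies at this height when it is seated.
- wheel_b (a joint): Lean of stand_b's wheel about its hub, rad: 0 upright, + = rim top towards the pin (stand's +y). A light seal springs it back. If the bearing is worn it leans freely 0.10 rad each way (8 mm at the rim top) against at most 2.5 N, then a firm stop; if sound it gives only 0.01 to 0.03 rad under a 6 N push and is stiff.
- rim_b: The wheel of stand_b itself (160 mm diameter, rim 16 mm wide, about 0.35 kg), free to spin on its axle. Origin: hub centre, y along the axle.
- stand_c: Fixed spindle stand, one of three alike. Origin on the bench, z up, y along the axle. Base 120 (x) x 150 (y) x 10 mm. At y -30 mm an upright spoked aluminium handwheel, 160 mm diameter, rim 16 mm wide, axle 95 mm up, rim top 175 mm up. At y +45 mm the grey bearing block, 50 x 50 mm, top 125 mm up, with an upright steel pin, 10 mm diameter, 30 mm tall, on its top.
- rimtop_c (a point): The topmost point of the rim of stand_c's wheel when the wheel stands upright, midway across the rim's 16 mm width (fixed to the stand; it does not follow the wheel).
- pinfoot_c (a point): Foot of the steel pin of stand_c: centre of the bearing block's top face, 125 mm above the bench. The tag's underside lies at this height when it is seated.
- wheel_c (a joint): Lean of stand_c's wheel about its hub, rad: 0 upright, + = rim top towards the pin (stand's +y). A light seal springs it back. If the bearing is worn it leans freely 0.10 rad each way (8 mm at the rim top) against at most 2.5 N, then a firm stop; if sound it gives only 0.01 to 0.03 rad under a 6 N push and is stiff.
- rim_c: The wheel of stand_c itself (160 mm diameter, rim 16 mm wide, about 0.35 kg), free to spin on its axle. Origin: hub centre, y along the axle.
- spool: Bystander, to be left where it is: a plain solid wooden plug, 38 mm diameter, 30 mm tall. Origin: about the centre of its underside or its handle.
- oil: Bystander, to be left where it is: an amber oil bottle, 38 mm diameter, 100 mm tall. Origin: about the centre of its underside or its handle.
- parts_box: Bystander, to be left where it is: an open cardboard box, 70 by 60 by 50 mm. Origin: about the centre of its underside or its handle.
- hammer: Bystander, to be left where it is: a hammer lying on the bench. Origin: about the centre of its underside or its handle.
- screwdriver: Bystander, to be left where it is: a screwdriver lying on the bench. Origin: about the centre of its underside or its handle.
Mind the look-alikes: they are no part of the job. What is shaped like the stand_b but orange or pink is not meant.

How it is judged:
On the way, in this order (a step that is already met when the one before it is completed fails the run):
1. the wheel with play has been rocked to an end of its play (lean over 0.075 rad), before the ring is on any pin ((value of joint any of wheel_a, wheel_b, wheel_c above 0.075 rad or value of joint any of wheel_a, wheel_b, wheel_c below -0.075 rad) and not ((horizontal distance between tag and pinfoot_a below 0.01 m and z of tag in the frame of stand_a between 0.119 and 0.129 m and angle between tag's own z axis and vertical below 0.12 rad) or (horizontal distance between tag and pinfoot_b below 0.01 m and z of tag in the frame of stand_b between 0.119 and 0.129 m and angle between tag's own z axis and vertical below 0.12 rad) or (horizontal distance between tag and pinfoot_c below 0.01 m and z of tag in the frame of stand_c between 0.119 and 0.129 m and angle between tag's own z axis and vertical below 0.12 rad))), for 0.1 s.
2. the ring lies flat on a bearing block, over its pin (((horizontal distance between tag and pinfoot_a below 0.01 m and z of tag in the frame of stand_a between 0.119 and 0.129 m and angle between tag's own z axis and vertical below 0.12 rad) or (horizontal distance between tag and pinfoot_b below 0.01 m and z of tag in the frame of stand_b between 0.119 and 0.129 m and angle between tag's own z axis and vertical below 0.12 rad) or (horizontal distance between tag and pinfoot_c below 0.01 m and z of tag in the frame of stand_c between 0.119 and 0.129 m and angle between tag's own z axis and vertical below 0.12 rad))), for 0.2 s.
3. with the ring on its pin, the worn wheel is rocked over 0.075 rad towards the pin ((((horizontal distance between tag and pinfoot_a below 0.01 m and z of tag in the frame of stand_a between 0.119 and 0.129 m and angle between tag's own z axis and vertical below 0.12 rad) and value of joint wheel_a above 0.075 rad) or ((horizontal distance between tag and pinfoot_b below 0.01 m and z of tag in the frame of stand_b between 0.119 and 0.129 m and angle between tag's own z axis and vertical below 0.12 rad) and value of joint wheel_b above 0.075 rad) or ((horizontal distance between tag and pinfoot_c below 0.01 m and z of tag in the frame of stand_c between 0.119 and 0.129 m and angle between tag's own z axis and vertical below 0.12 rad) and value of joint wheel_c above 0.075 rad))), for 0.1 s.
4. then over 0.075 rad away from the pin ((((horizontal distance between tag and pinfoot_a below 0.01 m and z of tag in the frame of stand_a between 0.119 and 0.129 m and angle between tag's own z axis and vertical below 0.12 rad) and value of joint wheel_a below -0.075 rad) or ((horizontal distance between tag and pinfoot_b below 0.01 m and z of tag in the frame of stand_b between 0.119 and 0.129 m and angle between tag's own z axis and vertical below 0.12 rad) and value of joint wheel_b below -0.075 rad) or ((horizontal distance between tag and pinfoot_c below 0.01 m and z of tag in the frame of stand_c between 0.119 and 0.129 m and angle between tag's own z axis and vertical below 0.12 rad) and value of joint wheel_c below -0.075 rad))), for 0.1 s.
At the end, for the whole second after the job is handed in: The ring lies at rest flat on the worn spindle's bearing block around its pin (centre within 10 mm of the pin's, underside within about 5 mm of the block's top, tilt under 0.12 rad), and all three wheels stand upright (lean under 0.04 rad) (((horizontal distance between tag and pinfoot_a below 0.01 m and z of tag in the frame of stand_a between 0.119 and 0.129 m and angle between tag's own z axis and vertical below 0.12 rad) or (horizontal distance between tag and pinfoot_b below 0.01 m and z of tag in the frame of stand_b between 0.119 and 0.129 m and angle between tag's own z axis and vertical below 0.12 rad) or (horizontal distance between tag and pinfoot_c below 0.01 m and z of tag in the frame of stand_c between 0.119 and 0.129 m and angle between tag's own z axis and vertical below 0.12 rad)) and linear speed of tag below 0.02 m/s and value of joint wheel_a between -0.04 and 0.04 rad and value of joint wheel_b between -0.04 and 0.04 rad and value of joint wheel_c between -0.04 and 0.04 rad); the robot touches nothing.
It fails at once if the wheel of stand_a is pushed or squeezed with more than 30 N (contact force between the fingers and rim_a above 30 N).
It fails at once if the wheel of stand_b is pushed or squeezed with more than 30 N (contact force between the fingers and rim_b above 30 N).
It fails at once if the wheel of stand_c is pushed or squeezed with more than 30 N (contact force between the fingers and rim_c above 30 N).
It fails at once if a bystander is disturbed (moved over 25 mm) (distance of any of spool, oil, parts_box, hammer, screwdriver from where it was at the start of the episode above 0.025 m).
It also fails if it takes over 72 s, if anything falls off the work surface, if the arm or the gripper's body presses on something with over 40 N, if the wrist force passes 120 N, or if a joint passes its speed limit or range.

## Working session

There is one attempt and no reset: what is moved stays moved. The work goes in short steps, each a Python script; the robot and the scene stay as the last script left them, time stands still between calls to the robot, and variables do not carry over. Pictures are saved under pics/ and viewed, at most 10 in all, crops included, and the job is handed in when it is done.

```bash
mkdir -p pics; python3 - <<'E'
from cell import r, optics
import cv2,numpy as np,pickle
d={}
for n in("scene","top"):
    d[n]=optics.get_image(n); im=d[n]
    cv2.imwrite(f"pics/{n}0.png",im["pixels"][:,:,::-1])
    print(n,im["fx"],im["cx"],im["cy"]);print(np.linalg.inv(im["camera_from_world"]).round(3))
pickle.dump(d,open("d.pkl","wb"))
print(r.finger_overhang,r.current_ee_rot(),r.current_t())
E
```

```text
scene 379.4035475302344 248.2578657673658 193.00147045291024
[[-0.352  0.591 -0.726  1.17 ]
 [ 0.936  0.229 -0.267  0.217]
 [ 0.008 -0.773 -0.634  0.749]
 [ 0.     0.     0.     1.   ]]
top 400.9260198046202 252.23988567438104 192.8835622269053
[[ 0.167 -0.965  0.201  0.265]
 [-0.986 -0.164  0.031 -0.037]
 [ 0.003 -0.203 -0.979  1.182]
 [ 0.     0.     0.     1.   ]]
0.022 [ 1.35964543e-01  9.90713575e-01 -4.92032661e-04 -1.18720817e-04] 0.1
```

View pics/scene0.png

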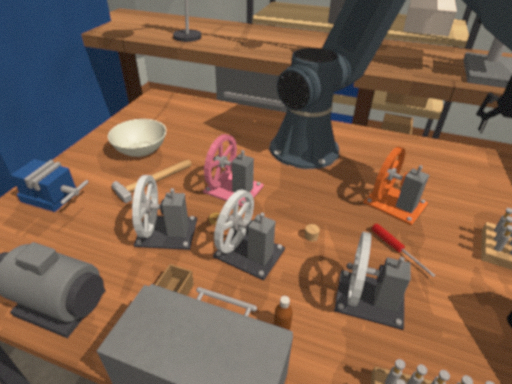

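View pics/top0.png

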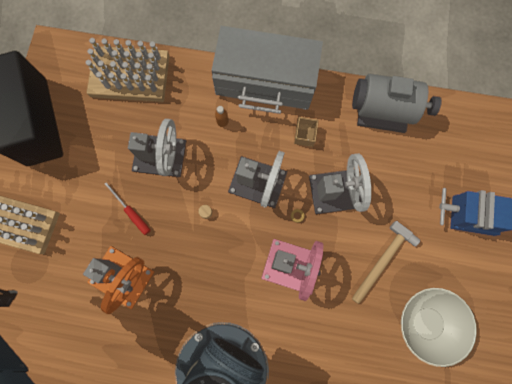

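The scene view shows three grey stands at px (165,215), (250,235) and (375,280), with pink and orange look-alikes. In the top view the grey stands are at px (155,152), (258,182) and (340,190). The ring is at px (298,216), close to the wheel of the middle stand, and the spool is at px (205,212).

```bash
cat > h.py <<'E'
import numpy as np,cv2
def cloud(im,T=None):
    T=np.linalg.inv(im["camera_from_world"]) if T is None else T
    v,u=np.mgrid[:384,:512]; z=im["depth"].astype(float)
    P=np.stack([(u-im["cx"])/im["fx"]*z,(v-im["cy"])/im["fy"]*z,z,np.ones_like(z)],-1)@T.T
    P=P[...,:3]; P[z<=0]=np.nan; return P
E
python3 - <<'E'
from h import *; import pickle
d=pickle.load(open("d.pkl","rb"))
C={n:cloud(d[n]) for n in d}; 
hsv={n:cv2.cvtColor(d[n]["pixels"],cv2.COLOR_RGB2HSV) for n in d}
P=C["top"]
for nm,(u,v) in dict(A=(143,140),B=(243,172),C=(325,188),ring=(298,216),spool=(205,212),oil=(221,118),box=(307,130)).items(): print(nm,P[v,u].round(3))
# block tops: seeded near, z .115-.132, rim: z>.14
for nm,(u,v) in dict(A=(155,152),B=(258,182),C=(340,190)).items():
    for n in C:
        Q=C[n]; s=hsv[n][...,1]; v_=hsv[n][...,2]
        c0=P[v,u][:2]
        near=(np.hypot(Q[...,0]-c0[0],Q[...,1]-c0[1])<.13)&(s<90)
        b=near&(abs(Q[...,2]-.125)<.006)
        lab=cv2.connectedComponentsWithStats(b.astype(np.uint8))
        k=1+lab[2][1:,4].argmax(); pts=Q[lab[1]==k]
        rc=cv2.minAreaRect((pts[:,:2]*1000).astype(np.float32))
        print(nm,n,"block",len(pts),pts.mean(0).round(4),rc)
        rim=Q[near&(Q[...,2]>.05)&(v_>130)&(np.hypot(Q[...,0]-pts[:,0].mean(),Q[...,1]-pts[:,1].mean())>.05)]
        m=rim[rim[:,2]>.13]
        l=cv2.fitLine(m[:,:2].astype(np.float32),cv2.DIST_HUBER,0,.001,.001).ravel()
        print("   rim",len(m),l.round(4),np.degrees(np.arctan2(l[1],l[0])).round(1),m[:,2].max().round(4), "top pts",m[m[:,2]>.17].mean(0).round(4) if (m[:,2]>.17).any() else None)
for n in C:
    h=hsv[n]; Q=C[n]
    m=(h[...,0]>18)&(h[...,0]<30)&(h[...,1]>130)&(np.hypot(Q[...,0]-P[216,298,0],Q[...,1]-P[216,298,1])<.045)&(Q[...,2]>.009)&(Q[...,2]<.02)
    q=Q[m]; print("ring",n,len(q),q.mean(0).round(4),cv2.minEnclosingCircle((q[:,:2]*1000).astype(np.float32)))
i=d["top"]["pixels"][100:260,120:390,::-1]; cv2.imwrite("pics/crop.png",cv2.resize(i,None,fx=2.9,fy=2.9,interpolation=cv2.INTER_CUBIC))
E
```

```text
A [0.579 0.32  0.125]
B [0.535 0.031 0.125]
C [ 0.528 -0.195  0.125]
ring [ 0.461 -0.145 -0.001]
spool [0.423 0.126 0.029]
oil [0.702 0.128 0.065]
box [ 0.731 -0.134  0.005]
A scene block 435 [0.5804 0.3336 0.1247] ((576.1502685546875, 334.2590026855469), (51.7644157409668, 49.4919548034668), 1.953527569770813)
   rim 464 [0.9982 0.0592 0.6115 0.2607] 3.4 0.1779 top pts [0.5823 0.2598 0.1736]
A top block 284 [0.5724 0.3324 0.1246] ((573.4727783203125, 333.645263671875), (49.129486083984375, 51.042884826660156), 2.331141948699951)
   rim 301 [0.9989 0.0471 0.5677 0.2592] 2.7 0.1798 top pts [0.5766 0.2594 0.1735]
B scene block 306 [0.5556 0.0251 0.1243] ((552.6790771484375, 23.954410552978516), (49.703468322753906, 52.33085250854492), 80.11370086669922)
   rim 463 [ 0.976  -0.2176  0.5485 -0.0484] -12.6 0.1759 top pts [ 0.5404 -0.05    0.1732]
B top block 307 [0.5487 0.023  0.1246] ((549.7345581054688, 23.241247177124023), (50.80653381347656, 50.46171951293945), 82.19083404541016)
   rim 320 [ 0.9865 -0.1639  0.5285 -0.0492] -9.4 0.179 top pts [ 0.5367 -0.0505  0.1737]
C scene block 253 [ 0.5511 -0.2124  0.1239] ((547.338134765625, -214.39633178710938), (52.28874588012695, 49.611671447753906), 15.700961112976074)
   rim 386 [ 0.9717  0.2361  0.5687 -0.2833] 13.7 0.1766 top pts [ 0.5722 -0.2856  0.173 ]
C top block 312 [ 0.5446 -0.2154  0.1246] ((545.7437744140625, -215.40225219726562), (50.503231048583984, 50.15935516357422), 16.842151641845703)
   rim 409 [ 0.9515  0.3077  0.5872 -0.2789] 17.9 0.1789 top pts [ 0.5668 -0.2875  0.1734]
ring scene 2 [ 0.4771 -0.1442  0.012 ] ((477.11151123046875, -144.23883056640625), 4.81887674331665)
ring top 58 [ 0.4583 -0.1433  0.0137] ((460.4161071777344, -141.6217498779297), 18.666343688964844)
```

View pics/crop.png

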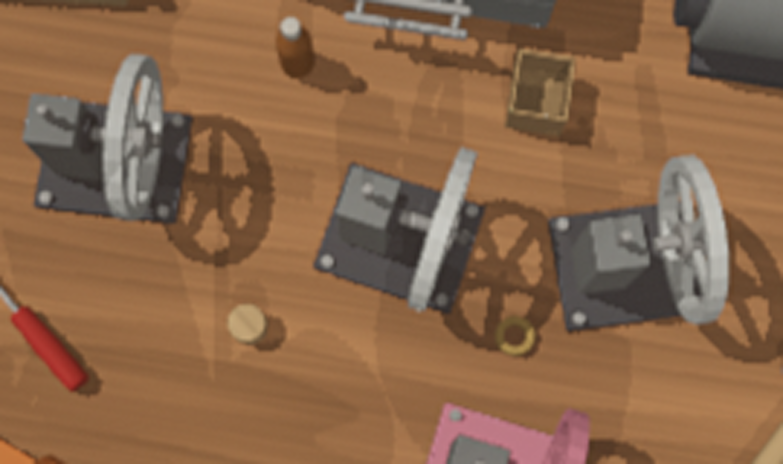

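In the crop, the stands face left with their pins at the left. The block centres from both views agree to 3 mm, and the block-to-rim distance of 75 mm is consistent. I'll straddle each rim with a loosely open gripper and rock it in force-limited steps.

```bash
cat >> h.py <<'E'
from cell import r,optics
from scipy.spatial.transform import Rotation as R
ST=dict(a=((.575,.334),2.5),b=((.551,.0235),-9.3),c=((.5463,-.215),16.3))
def stand(k):
    (x,y),a=ST[k]; a=np.radians(a); yv=np.array([-np.sin(a),np.cos(a),0])
    q=R.from_matrix(np.array([np.cross(yv,[0,0,-1]),yv,[0,0,-1]]).T).as_quat()
    pin=np.array([x,y,.125]); return pin,pin-.075*yv+[0,0,.05],yv,q
def rock(k,sgn,fmax=5,start=.003,stop=.02,step=.0007,hold=.3):
    pin,rim,yv,q=stand(k); c=rim.copy(); c[2]=.175
    f0=np.array(r.current_contact_force()); log=[]; s=start
    while s<=stop:
        r.move_linear(c+sgn*s*yv,vel=.03)
        f=(np.array(r.current_contact_force())-f0)@yv; log.append((round(s*1e3,1),round(f,1)))
        if abs(f)>fmax: break
        s+=step
    r.sleep(hold); print(k,sgn,log,"held",((np.array(r.current_contact_force())-f0)@yv).round(1),"t",r.current_t())
    r.move_linear(c,vel=.06)
def over(k):
    pin,rim,yv,q=stand(k); p=rim.copy(); p[2]=.215
    r.move_to(p,q); p[2]=.175; r.move_linear(p,vel=.1)
def up(k):
    p=np.array(r.current_tool_pos()); p[2]=.24; r.move_linear(p,vel=.2)
E
python3 - <<'E'
from h import *
r.set_gripper(.36)
over('a'); print(r.current_t(),r.current_contact_force(),r.current_opening()); rock('a',1); print(r.current_t())
E
```

```text
3.0667 [0.35013002 0.14379523 0.07841127] 0.36044957553312645
a 1 [(3.0, np.float64(-0.2)), (3.7, np.float64(0.6)), (4.4, np.float64(0.8)), (5.1, np.float64(-0.5)), (5.8, np.float64(0.1)), (6.5, np.float64(-0.3)), (7.2, np.float64(-0.1)), (7.9, np.float64(-0.8)), (8.6, np.float64(-4.3)), (9.3, np.float64(-7.5))] held -7.7 t 5.8667
6.175
```

Stand a is stiff: force rose to 7.5 N within about 1.5 mm, so its bearing is sound. Next is b.

```bash
python3 - <<'E'
from h import *
up('a'); over('b'); print(r.current_t()); rock('b',1); up('b'); print(r.current_t())
E
```

```text
8.3917
b 1 [(3.0, np.float64(-1.5)), (3.7, np.float64(-2.8)), (4.4, np.float64(-0.5)), (5.1, np.float64(-1.1)), (5.8, np.float64(-1.6)), (6.5, np.float64(-1.6)), (7.2, np.float64(-1.0)), (7.9, np.float64(-1.2)), (8.6, np.float64(-2.3)), (9.3, np.float64(-2.2)), (10.0, np.float64(-2.6)), (10.7, np.float64(-2.7)), (11.4, np.float64(-3.0)), (12.1, np.float64(-3.1)), (12.8, np.float64(-5.5))] held -5.9 t 12.4417
13.2833
```

Stand b is the worn one: about 2–3 N over roughly 8 mm, then a firm stop. Now I'll use the wrist camera on the pin of b and then the ring.

```bash
python3 - <<'E'
from h import *
import pickle
pin,rim,yv,q=stand('b'); D=[]
def shot(n):
    p,e=r.current_tool_pos(),r.current_ee_rot(); T=np.eye(4);T[:3,:3]=R.from_quat(e).as_matrix();T[:3,3]=p
    im=optics.get_image("wrist"); cv2.imwrite(f"pics/{n}.png",im["pixels"][:,:,::-1]); W=T@im["mount"]
    D.append((im,W)); return cloud(im,W)
print(optics.get_image("wrist")["mount"].round(3))
r.move_to([pin[0],pin[1],.29],q); r.sleep(.2)
A=shot("wpin")
r.set_gripper(.65)
r.move_to([.46,-.143,.16],q); r.sleep(.2)
B=shot("wring")
pickle.dump(D,open("w.pkl","wb"))
b=A[(abs(A[...,2]-.125)<.005)&(np.hypot(A[...,0]-pin[0],A[...,1]-pin[1])<.05)]
print("block",len(b),b.mean(0) if len(b) else 0,cv2.minAreaRect((b[:,:2]*1e3).astype(np.float32)) if len(b) else 0)
t=A[(abs(A[...,2]-.152)<.006)&(np.hypot(A[...,0]-pin[0],A[...,1]-pin[1])<.02)]; print("pintop",len(t),t.mean(0) if len(t) else 0)
m=B[(abs(B[...,2]-.0135)<.004)&(np.hypot(B[...,0]-.46,B[...,1]+.143)<.04)]
print("ring",len(m),m.mean(0),cv2.minEnclosingCircle((m[:,:2]*1e3).astype(np.float32)),r.current_t())
cv2.imwrite("pics/both.png",cv2.resize(np.hstack([D[0][0]["pixels"],D[1][0]["pixels"]])[:,:,::-1],(800,300)))
E
```

```text
[[ 0.001 -0.959 -0.284  0.073]
 [ 1.     0.001  0.     0.001]
 [-0.    -0.284  0.959 -0.119]
 [ 0.     0.     0.     1.   ]]
block 2904 [0.54752189 0.0238915  0.12357586] ((548.892578125, 23.64405632019043), (49.97061538696289, 49.09065628051758), 80.69003295898438)
pintop 139 [0.54838869 0.02379509 0.15265904]
ring 1122 [ 0.46016829 -0.14136717  0.01246444] ((460.96697998046875, -141.40159606933594), 19.915544509887695) 15.5583
```

View pics/both.png

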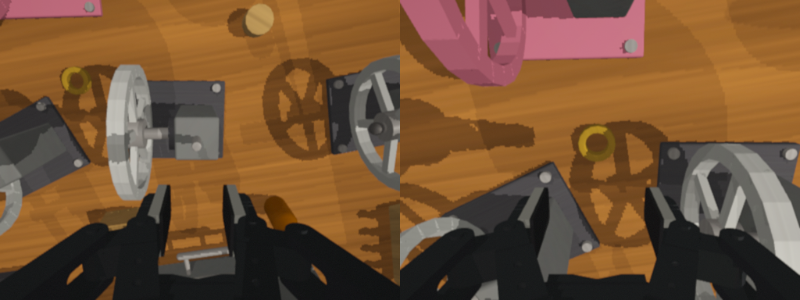

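The wrist views (pin of b left, px ~(197,147); ring right, px ~(597,143)) give pin (0.549, 0.0237) and ring (0.461, −0.1414) with radius 19.9 mm. Both match the known sizes, so I'll grasp.

```bash
sed -i 's/b=((.551,.0235)/b=((.549,.0237)/' h.py; python3 - <<'E'
from h import *
pin,rim,yv,q=stand('b')
x,y=.461,-.1414
r.move_linear([x,y,.06],vel=.2); r.move_linear([x,y,.025],vel=.08)
print(r.current_contact_force()); r.set_gripper(0.,squeeze=30); print("open",r.current_opening(),r.current_finger_force())
r.move_linear([x,y,.12],vel=.15); r.move_linear([x,y,.24],vel=.25); print(r.current_opening(),r.current_t())
r.move_to([pin[0],pin[1],.24],q); r.sleep(.2)
T=np.eye(4);T[:3,:3]=R.from_quat(r.current_ee_rot()).as_matrix();T[:3,3]=r.current_tool_pos()
im=optics.get_image("wrist");P=cloud(im,T@im["mount"]);cv2.imwrite("pics/held.png",im["pixels"][:,:,::-1])
Q=P-np.array(r.current_tool_pos())
hs=cv2.cvtColor(im["pixels"],cv2.COLOR_RGB2HSV)
m=(hs[...,1]>100)&(abs(Q[...,2]+.012)<.025)&(np.hypot(Q[...,0],Q[...,1])<.035)
print("ring rel tcp",m.sum(),Q[m].mean(0),Q[m].min(0),Q[m].max(0),r.current_t())
E
```

```text
[-0.59768378 -0.4594055   0.04649621]
open 0.45399946649745615 29.36322569847107
0.4498498159101945 18.5083
ring rel tcp 5197 [-0.00185906  0.00123287 -0.01490088] [-0.02042816 -0.02765711 -0.02748839] [0.01914002 0.03457014 0.0129606 ] 19.5333
```

View pics/held.png

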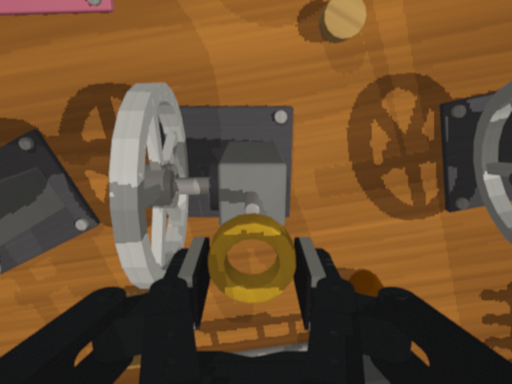

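The ring is held level and centred between the pads (px (252,258)), with the pin just beyond it. I'll lower it.

```bash
python3 - <<'E'
from h import *
pin,rim,yv,q=stand('b'); x,y=pin[:2]
r.move_linear([x,y,.185],vel=.15); f0=np.array(r.current_contact_force())
for z in (.178,.171,.164,.158,.154,.152,.151,.150,.149):
    r.move_linear([x,y,z],vel=.05); f=np.array(r.current_contact_force())-f0
    print(z,f.round(1))
    if f[2]>4 or np.hypot(f[0],f[1])>6: break
E
```

```text
0.178 [ 0.4  0.2 -0.6]
0.171 [ 0.9 -0.9 -0.3]
0.164 [ 0.1 -0.5  0.3]
0.158 [ 0.8  0.6 -0.7]
0.154 [0.2 0.2 0.2]
0.152 [0.9 0.  0.9]
0.151 [ 0.8  0.  -0.9]
0.15 [-3.  -0.2  8.9]
```

Contact with the block came at the expected height, with no sideways load from the pin. I'll release and check.

```bash
python3 - <<'E'
from h import *
pin,rim,yv,q=stand('b'); x,y=pin[:2]
r.set_gripper(.62); r.move_linear([x,y,.20],vel=.1); r.move_linear([x,y,.27],vel=.2); r.sleep(.2)
T=np.eye(4);T[:3,:3]=R.from_quat(r.current_ee_rot()).as_matrix();T[:3,3]=r.current_tool_pos()
im=optics.get_image("wrist");P=cloud(im,T@im["mount"]);cv2.imwrite("pics/placed.png",im["pixels"][:,:,::-1])
hs=cv2.cvtColor(im["pixels"],cv2.COLOR_RGB2HSV)
m=(hs[...,1]>100)&(abs(P[...,2]-.138)<.006)&(np.hypot(P[...,0]-x,P[...,1]-y)<.04); p=P[m]
print(m.sum(),p.mean(0),cv2.minEnclosingCircle((p[:,:2]*1e3).astype(np.float32)),r.current_t())
w=P[(P[...,2]>.165)&(P[...,2]<.182)&(np.hypot(P[...,0]-rim[0],P[...,1]-rim[1])<.05)]; print("rim",rim,len(w),w.mean(0),((w-rim)@yv).min(),((w-rim)@yv).max())
E
```

```text
1316 [0.5479013  0.02485808 0.13724804] ((548.843017578125, 24.81515121459961), 19.960420608520508) 23.8833
rim [ 0.53687971 -0.05031418  0.175     ] 2611 [ 0.53423054 -0.0488721   0.17095181] -0.008388929527788606 0.008656516063127359
```

View pics/placed.png

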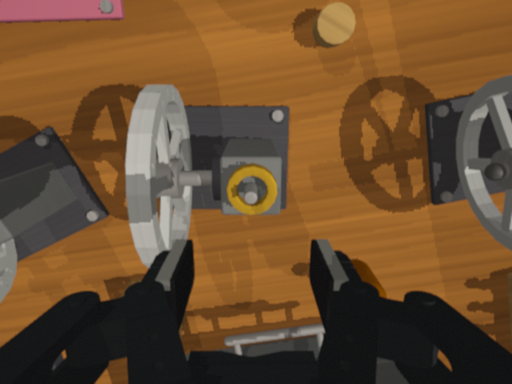

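The ring lies flat on block b at 0.137 m top height, within about 1 mm of the pin's centre (px (251,190)). The rim is centred where I expected it. Now for the confirming rock.

```bash
python3 - <<'E'
from h import *
r.set_gripper(.36); over('b'); r.sleep(.3)
rock('b',1,hold=.6); r.sleep(.4); rock('b',-1,hold=.6); r.sleep(.4)
print(r.current_contact_force()); up('b')
pin,rim,yv,q=stand('b')
r.move_linear([pin[0]-.01,pin[1],.29],vel=.2); r.sleep(.4)
T=np.eye(4);T[:3,:3]=R.from_quat(r.current_ee_rot()).as_matrix();T[:3,3]=r.current_tool_pos()
im=optics.get_image("wrist");P=cloud(im,T@im["mount"])
hs=cv2.cvtColor(im["pixels"],cv2.COLOR_RGB2HSV)
p=P[(hs[...,1]>100)&(abs(P[...,2]-.138)<.006)&(np.hypot(P[...,0]-pin[0],P[...,1]-pin[1])<.04)]
print("ring",p.mean(0),cv2.minEnclosingCircle((p[:,:2]*1e3).astype(np.float32)))
w=P[(P[...,2]>.165)&(P[...,2]<.182)&(np.hypot(P[...,0]-rim[0],P[...,1]-rim[1])<.05)]; print("rim",((w-rim)@yv).min(),((w-rim)@yv).max(),r.current_t())
E
```

```text
b 1 [(3.0, np.float64(0.3)), (3.7, np.float64(-0.1)), (4.4, np.float64(0.0)), (5.1, np.float64(-0.8)), (5.8, np.float64(-0.6)), (6.5, np.float64(0.2)), (7.2, np.float64(-0.8)), (7.9, np.float64(-1.0)), (8.6, np.float64(-1.5)), (9.3, np.float64(-1.3)), (10.0, np.float64(-1.2)), (10.7, np.float64(-2.5)), (11.4, np.float64(-2.8)), (12.1, np.float64(-2.4)), (12.8, np.float64(-3.8)), (13.5, np.float64(-7.4))] held -6.7 t 30.1333
b -1 [(3.0, np.float64(1.0)), (3.7, np.float64(1.0)), (4.4, np.float64(0.7)), (5.1, np.float64(0.3)), (5.8, np.float64(-0.4)), (6.5, np.float64(-0.3)), (7.2, np.float64(1.0)), (7.9, np.float64(0.4)), (8.6, np.float64(0.5)), (9.3, np.float64(1.5)), (10.0, np.float64(0.6)), (10.7, np.float64(1.4)), (11.4, np.float64(1.4)), (12.1, np.float64(2.0)), (12.8, np.float64(2.3)), (13.5, np.float64(2.6)), (14.2, np.float64(3.4)), (14.9, np.float64(5.0)), (15.6, np.float64(7.7))] held 7.2 t 36.2583
[ 0.51629922 -0.23370586  0.17839125]
ring [0.54791048 0.02479888 0.13723556] ((548.798095703125, 24.636354446411133), 19.884876251220703)
rim -0.008562477294312854 0.008219558975205548 38.5917
```

Both end stops were reached, the ring hasn't moved, and the wheel is upright again.

```bash
python3 -c "
from cell import r
r.sleep(.5); print(r.hand_in())"
```

```text
the job is handed in; nothing more can be done
None
```

Stand b has the worn bearing: the brass ring lies flat over its pin, its wheel was rocked to both end stops and sprang back upright, and the job is handed in at about 39 s (stand a felt sound; c was not tested once b showed play).

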